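Clamp the phone in the quick-release repair jig

ROBOT

A 6-joint arm with a two-finger parallel gripper is mounted at the origin on the work surface. World frame = base frame: x ahead of the robot, y to its left, z up, the work surface at z = 0. Lengths are in m, angles in rad, forces in N, time in s.
With the tool pointing down it reaches from about 0.3 to 0.75 m from the base axis. Payload 8.5 kg.
Tool frame: the origin (TCP) lies on the centre line of the jaws, within the pads' length; the fingertips stand 25 mm ahead of it and the grasp point (between the pads) lies 6 mm ahead of it; z points along the fingers, y is the line along which they close (so a half turn about z gives the same grasp; the last joint's range is limited). The gripper opens to 85 mm and grips with 20 to 120 N. Pads are 22 mm wide; open, the fingers measure 114 mm over their backs; the gripper's body (76 mm by 85 mm) begins 54 mm behind the grasp point. The pads swing forward as they close: fully open they stand 13 mm farther back than shut.
Start: joints at [-1.349, 0.381, 1.297, -0, 1.464, -0.215], TCP at [0.233, -0.498, 0.256] pointing down, gripper open.
Joint ranges: [-3.11, 3.11], [-0.89, 2.33], [0.22, 2.48], [-1.42, 4.56], [0.17, 2.85], [-2.88, 2.88]. Speed limits (rad/s): [2.39, 2.39, 3.14, 3.14, 3.14, 3.14].

INTERFACE

Orientations are given as a unit quaternion [w, x, y, z].
In Python, from station import arm gives the robot as it stands. The module is installed in compiled form; this text tells all that it offers.
- The arm moves only by the tool drive_tool, never from a script. Its argument "deltas" is a list of rows, each a list of 7 numbers: the opening, from -1 (shut) to 1 (fully open), then the shift along the tool's x, y, z as a fraction of full scale, then the turn, a rotation vector about the tool's x, y, z as a fraction of full scale. In form: [[gripper, x, y, z, ax, ay, az], ...]. A call has 1 to 5 rows; each row shifts and turns the commanded pose from where the row before left it, along the tool's axes as they then stand; what a row does not reach is not made up. Full scale, the value 1, is 0.04 m for a shift and 0.12 rad for a turn. A row lasts 1/10 s, in which the tool goes at most 50 mm and 8.59 degrees, less where a joint would pass 70% of its speed; a pose out of reach is approached as far as the arm can. A call with a number of a shift or a turn outside -1 to 1 is refused whole. A call with a gripper value outside its range is refused whole. The fingers move at their own pace and stop on an object; the grip force is fixed at half the most. Time passes only in rows, so rows that do not move let the fingers close. It gives the time, the measured TCP pose, the force, the opening and the grip force at its end, in the units of the state.
- arm.state(): the state, without advancing time (a new reading comes with each control period).
- arm.snapshot(name): name is "scene" or "side" or "wrist"; returns the picture (400x640x3 uint8, red, green, blue); there is no depth.
- arm.camera_params(name): a dict with "mtx" (3x3 intrinsics, pixels), "k1" (the pictures are not rectified: a ray, as slopes to the right and down, at radius r is drawn at 1 + k1 r^2 times it, then the intrinsics apply), "R" (3x3) and "t" (3): a world point X has camera coordinates R X + t; the wrist camera has in their place "tool_from_camera" (4x4, takes a point from camera to tool coordinates, whose origin is the TCP and whose axes are the flange's). Camera axes: x right, y down, z forward; pixel columns grow to the right and rows downward; lengths in m; the calibration is good to about 2 mm. A picture is of the moment at which its call begins: read the wrist's pose just before it. camera_params takes no time and is no camera call.
- arm.hand_in(): hands the job in; it is judged then, once.
The state is a dict: "clock": time; "joint_positions": joint angles; "qvel": joint speeds; "effort": joint torques, N m; "position": TCP position; "tcp_rot": TCP orientation; "ft_force": force on the tool from outside, world axes, zero at the start; "wrist_torque": the same for the moment, N m; "grip_width": finger opening in m; "grasp_force": force on a finger pad.
Only numpy, scipy, OpenCV 4.12 (cv2) and the standard library are available. Lean on these libraries where they do the work, as an engineer would, in place of code of your own. Each camera call takes 0.05 s, during which the arm holds its last target. There are 200 camera calls.

TASK

A phone in its cradle lies loose in one of the two repair jigs. While that jig's cam lever is still open, turn its wing nut clockwise (seen from above) to its stop, so that the lever will meet firm resistance; then swing the lever, on the opposite side, fully shut so that the cradle is clamped.

Things in the scene. Friction and masses are not known exactly. Their poses are not given: they have to be found in the camera images.
- jig: Fixed aluminium jig with the phone in it; its twin, on the other side of the table, is empty. Origin: base underside centre, on the table; z up. Base 190 (x) x 156 (y) x 8 mm; cradle guides at both x ends, up to 28 mm high. Wing nut on an upright axis at x = 0, y = +62.5 mm; cam lever on an upright axis at x = 0, y = -62.5 mm; the cradle between them.
- cradle: Loose aluminium cradle, 156 (x) x 96 (y) x 26 mm, with a black phone fixed on it, 0.5 kg in all; it lies on the jig's base, its axes along the jig's. Origin: underside centre, 8 mm above the table; phone's top at 42 mm. Nut and lever have eccentric collars beside it: the tightened nut takes up the slack (4 mm), then the shut lever presses it against the nut with some 30 N.
- nut (a joint): Steel wing nut, upright axis. One straight wing through the axis, 46 mm long, 10 thick, between 46 and 66 mm above the table. Rad: 0 is loose, with the wing's length 0.75 rad counterclockwise (from above) of the jig's x; grows clockwise; end stop 1.5 (tight), wing then 0.75 rad clockwise of x. Starts 0 to 0.25. About 0.12 N m; stays where left. Can be pinched from above and turned in one go.
- lever (a joint): Steel cam lever, upright axis. Arm 10 mm thick, 23 to 37 mm above the table, end knob 18 mm across, 68 mm from the axis. Rad: 0 (open) points to the jig's -y; grows as it swings level, clockwise from above, to -x; end stop 1.5 (shut), pointing to -x. Starts 0 to 0.3. Takes 0.1 N m, about 0.2 when clamping; stays where left. A shut gripper can push it from its +x side.

How it is judged:
By the outcome, as a careful person would: the job done as asked, in the order asked, and still so for the second after the job is handed in, with the robot touching nothing.
It also fails if it takes over 48 s, if anything falls off the work surface, if the arm or the gripper's body presses on something with over 40 N, if the wrist force passes 120 N, or if a joint passes its speed limit or range.

## Working session

There is one attempt and no reset: what is moved stays moved. The work goes in short steps, Python scripts to look and compute and a tool call to move; the robot and the scene stay as the last step left them, time stands still between calls to the robot, and variables do not carry over. Pictures are saved under pics/ and viewed, at most 10 in all, crops included, and the job is handed in when it is done.

Besides the shell and the picture viewer there is one more tool, called after ">>>" as a command line: name --pt "numbers of a row" for each row, then --argument value for the rest. drive_tool: Moves the arm, as the interface text tells. Its arguments: {"type":"object","properties":{"deltas":{"type":"array","items":{"type":"array","items":{"type":"number"}}}},"required":["deltas"]}

```bash
mkdir -p pics; python3 - <<'E'
from station import arm
import cv2,numpy as np
s=arm.state();print(s)
for n in("scene","side"):
    cv2.imwrite(f"pics/{n}0.png",arm.snapshot(n)[...,::-1]);p=arm.camera_params(n);print(n,p)
print(arm.camera_params("wrist"))
E
```

```text
{'clock': 0.0, 'joint_positions': array([-1.34929307e+00,  3.81202915e-01,  1.29828147e+00,  5.12358383e-06,
        1.46360992e+00, -2.15290903e-01]), 'qvel': array([ 3.42450897e-04, -6.67634123e-05, -3.91821103e-04, -2.86796105e-05,
        1.74095850e-04,  5.08651406e-04]), 'effort': array([-2.21342598e-03, -4.48466206e+01, -2.31277370e+01, -3.88190465e-04,
        4.84126154e-03,  1.22002913e-05]), 'position': array([ 0.23261383, -0.49809415,  0.25570106]), 'tcp_rot': array([-7.50832076e-04,  9.76245785e-01,  2.16664727e-01,  2.14670855e-07]), 'ft_force': array([-0.76355825, -0.04077471, -0.41519478]), 'wrist_torque': array([0.00519974, 0.00780716, 0.01937188]), 'grasp_force': 0.0, 'grip_width': 0.08524113601454929}
scene {'mtx': array([[407.22279646,   0.        , 320.52172845],
       [  0.        , 407.22279646, 206.68378125],
       [  0.        ,   0.        ,   1.        ]]), 'k1': -0.07280514934642152, 'R': array([[-4.83538065e-01,  8.75322919e-01,  8.52524697e-04],
       [ 7.24060283e-01,  4.00525816e-01, -5.61529854e-01],
       [-4.91861409e-01, -2.70903780e-01, -8.274
[... 315 characters left out ...]
      [-0.21863207,  0.51407324, -0.82941468],
       [ 0.28851093, -0.77792274, -0.55820932]]), 't': array([0.51236049, 0.17545821, 0.85513611])}
{'mtx': array([[283.15023651,   0.        , 323.37956752],
       [  0.        , 283.15023651, 195.86270555],
       [  0.        ,   0.        ,   1.        ]]), 'k1': -0.027534644804107847, 'tool_from_camera': array([[-5.61525767e-04, -9.49865030e-01, -3.12659734e-01,
         8.07178326e-02],
       [ 9.99999222e-01, -1.85232608e-04, -1.23322357e-03,
         7.93854382e-04],
       [ 1.11348117e-03, -3.12660183e-01,  9.49864396e-01,
        -1.18420352e-01],
       [ 0.00000000e+00,  0.00000000e+00,  0.00000000e+00,
         1.00000000e+00]])}
```

View pics/scene0.png

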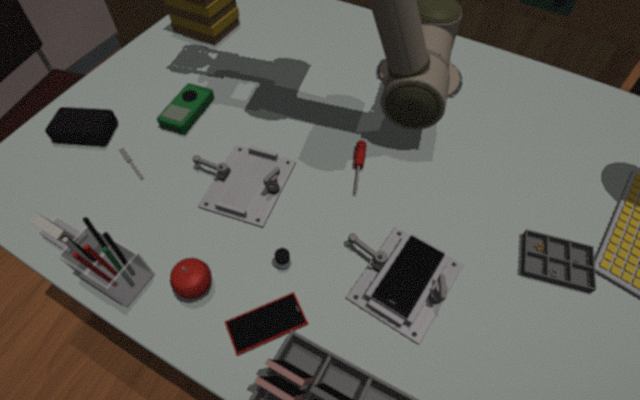

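View pics/side0.png

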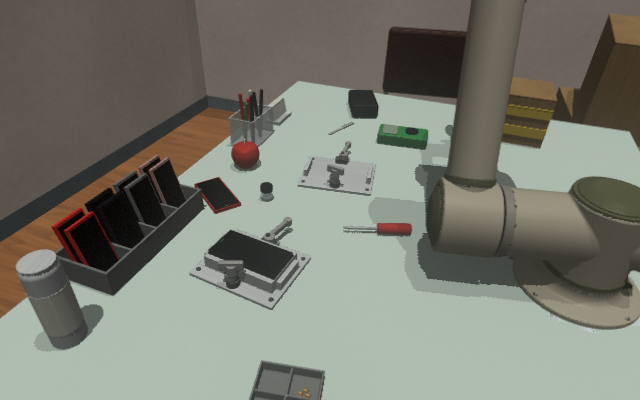

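The phone's jig is the lower one in the scene view. Its base corners are near (400,228), (462,266), (419,338) and (348,296). The lever runs from its axis at about (378,260) to its knob at about (351,238), and the nut is near (438,290). In the side view the nut is near (233,272) and the knob near (287,223).

```bash
cat > h.py <<'E'
from station import arm
import cv2,numpy as np
from scipy.spatial.transform import Rotation as Ro
from scipy.optimize import least_squares
def cam(n):
    p=arm.camera_params(n)
    if n!="wrist": return p["mtx"],p["k1"],p["R"],p["t"]
    s=arm.state();q=s["tcp_rot"];T=np.eye(4);T[:3,:3]=Ro.from_quat([*q[1:],q[0]]).as_matrix();T[:3,3]=s["position"]
    M=np.linalg.inv(T@p["tool_from_camera"]);return p["mtx"],p["k1"],M[:3,:3],M[:3,3]
def ray(c,px,z):
    K,k,R,t=c
    d=cv2.undistortPoints(np.array([[px]],float),K,np.array([k,0,0,0.]))[0,0]
    o=-R.T@t;v=R.T@np.array([*d,1]);return o+v*(z-o[2])/v[2]
def proj(c,X):
    K,k,R,t=c
    return cv2.projectPoints(np.array(X,float).reshape(-1,1,3),cv2.Rodrigues(R)[0],t,K,np.array([k,0,0,0.]))[0][:,0]
E
python3 - <<'E'
from h import *
c=cam("scene")
for px,z in [((400,228),.008),((462,266),.008),((419,338),.008),((348,296),.008),((351,238),.03),((378,257),.03),((438,283),.066)]: print(px,ray(c,px,z).round(4))
c=cam("side")
for px,z in [((215,232),.008),((310,262),.008),((272,301),.008),((192,270),.008),((287,223),.03),((233,268),.066)]: print(px,ray(c,px,z).round(4))
E
```

```text
(400, 228) [0.501 0.147 0.008]
(462, 266) [0.5229 0.2894 0.008 ]
(419, 338) [0.6968 0.2666 0.008 ]
(348, 296) [0.6867 0.1194 0.008 ]
(351, 238) [0.5837 0.0726 0.03  ]
(378, 257) [0.5963 0.1371 0.03  ]
(438, 283) [0.6109 0.256  0.066 ]
(215, 232) [0.7224 0.1478 0.008 ]
(310, 262) [0.4951 0.1564 0.008 ]
(272, 301) [0.5215 0.2783 0.008 ]
(192, 270) [0.701  0.2661 0.008 ]
(287, 223) [0.5784 0.0832 0.03  ]
(233, 268) [0.5951 0.2816 0.066 ]
```

>>> drive_tool --pt "0 0.785 -0.596 0 0 0 0" --pt "0 0.785 -0.596 0 0 0 0" --pt "0 0.785 -0.596 0 0 0 0" --pt "0 0.785 -0.596 0 0 0 0" --pt "0 0.785 -0.596 0 0 0 0"

```text
clock: 0.6
position: [0.3249, -0.3223, 0.2561]
tcp_rot: [-0.0, 0.976, 0.216, -0.0]
ft_force: [1.3, -1.0, -0.5]
grip_width: 0.0434
grasp_force: 0.0
```

>>> drive_tool --pt "0 0.785 -0.596 0 0 0 0" --pt "0 0.785 -0.596 0 0 0 0" --pt "0 0.785 -0.596 0 0 0 0" --pt "0 0.785 -0.596 0 0 0 0" --pt "0 0.785 -0.596 0 0 0 0"

```text
clock: 1.1
position: [0.4167, -0.1479, 0.2562]
tcp_rot: [-0.0, 0.976, 0.217, -0.0]
ft_force: [0.2, 0.0, -0.8]
grip_width: 0.0431
grasp_force: 0.0
```

>>> drive_tool --pt "0 0.785 -0.596 0 0 0 0" --pt "0 0.785 -0.596 0 0 0 0" --pt "0 0.785 -0.596 0 0 0 0" --pt "0 0.785 -0.596 0 0 0 0" --pt "0 0.785 -0.596 0 0 0 0"

```text
clock: 1.6
position: [0.5086, 0.0266, 0.2561]
tcp_rot: [-0.0, 0.976, 0.217, -0.0]
ft_force: [-0.2, -0.8, -0.3]
grip_width: 0.043
grasp_force: 0.0
```

>>> drive_tool --pt "0 0.785 -0.596 0 0 0 0" --pt "0 0.785 -0.596 0 0 0 0" --pt "0 0.785 -0.596 0 0 0 0" --pt "0 0.785 -0.596 0 0 0 0" --pt "0 0.785 -0.596 0 0 0 0"

```text
clock: 2.1
position: [0.6004, 0.201, 0.2559]
tcp_rot: [-0.0, 0.976, 0.217, -0.0]
ft_force: [0.1, -0.5, 0.6]
grip_width: 0.0426
grasp_force: 0.0
```

>>> drive_tool --pt "0 0 0 0 0 0 -1" --pt "0 0 0 0 0 0 -1" --pt "0 0 0 0 0 0 -1" --pt "0 0 0 0 0 0 -1" --pt "0 0 0 0 0 0 -1"

```text
clock: 2.6
position: [0.5999, 0.1994, 0.2558]
tcp_rot: [-0.0, 0.867, 0.498, -0.001]
ft_force: [-0.3, -0.1, 0.2]
grip_width: 0.0429
grasp_force: 0.0
```

>>> drive_tool --pt "0 0 0 0 0 0 -1" --pt "0 0 0 0 0 0 -1" --pt "0 0 0 0 0 0 -1" --pt "0 0 0 0 0 0 -1" --pt "0 0 0 0 0 0 -1"

```text
clock: 3.1
position: [0.5999, 0.1993, 0.2558]
tcp_rot: [-0.0, 0.682, 0.732, -0.0]
ft_force: [-0.5, -0.3, -0.7]
grip_width: 0.0429
grasp_force: 0.0
```

>>> drive_tool --pt "0 0 0 0 0 0 -1" --pt "0 0 0 0 0 0 -1" --pt "0 0 0 0 0 0 -1" --pt "0 0 0 0 0 0 -1" --pt "0 0 0 0 0 0 -1"

```text
clock: 3.6
position: [0.5999, 0.1993, 0.2558]
tcp_rot: [-0.0, 0.435, 0.9, -0.0]
ft_force: [-0.3, -0.1, 1.0]
grip_width: 0.0427
grasp_force: 0.0
```

>>> drive_tool --pt "0 0 0 0 0 0 -1" --pt "0 0 0 0 0 0 -1" --pt "0 0 0 0 0 0 -1" --pt "0 0 0 0 0 0 -1" --pt "0 0 0 0 0 0 -1"

```text
clock: 4.1
position: [0.5999, 0.1993, 0.2558]
tcp_rot: [-0.001, 0.149, 0.989, -0.0]
ft_force: [0.3, -0.1, 0.0]
grip_width: 0.0427
grasp_force: 0.0
```

>>> drive_tool --pt "0 0 0 0 0 0 -1" --pt "0 0 0 0 0 0 -1" --pt "0 0 0 0 0 0 -1" --pt "0 0 0 0 0 0 -1" --pt "0 0 0 0 0 0 -1"

```text
clock: 4.6
position: [0.5999, 0.1994, 0.2558]
tcp_rot: [-0.001, -0.15, 0.989, 0.0]
ft_force: [0.1, 0.1, 0.7]
grip_width: 0.0426
grasp_force: 0.0
```

```bash
python3 - <<'E'
from h import *
import pickle
s=arm.state();print(s["clock"],s["position"],s["tcp_rot"],s["joint_positions"],s["grip_width"])
pickle.dump(cam("wrist"),open("w1.pkl","wb"))
cv2.imwrite("pics/w1.png",arm.snapshot("wrist")[...,::-1])
E
```

```text
4.6 [0.59986978 0.19935387 0.25580877] [-5.33463014e-04 -1.49535969e-01  9.88756142e-01  2.03136401e-05] [ 1.33869785e-01  5.29434334e-01  1.04809207e+00  2.33077205e-05
  1.56513369e+00 -1.73712463e+00] 0.04263797185379873
```

View pics/w1.png

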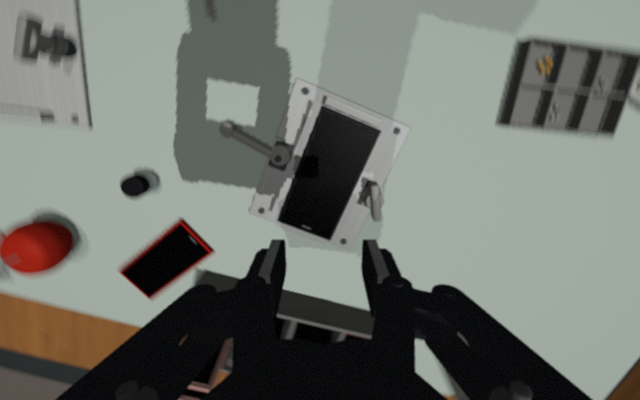

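The jig sits in the middle of the wrist view. The knob is near (226,129), the lever axis near (282,155) and the nut's wing near (370,198). I'll zoom in for exact pixels.

```bash
python3 -c "
import cv2
i=cv2.imread('pics/w1.png')[65:255,205:425]
cv2.imwrite('pics/w1c.png',cv2.convertScaleAbs(cv2.resize(i,None,fx=3,fy=3,interpolation=cv2.INTER_CUBIC),alpha=1.3))"
```

```text
(no output)
```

View pics/w1c.png

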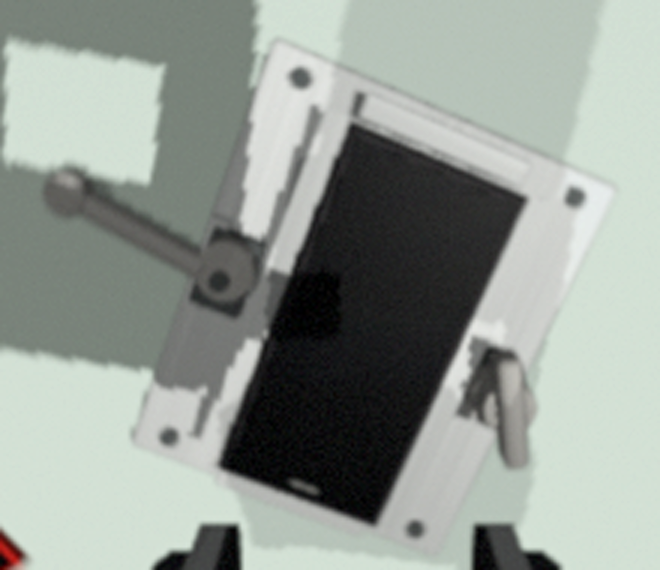

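The zoomed crop shows base corners at (276,38), (617,188), (440,553) and (135,440). The wing's top runs from about (510,360) to (516,463), the knob is at (66,192) and the lever hub at (226,268).

```bash
python3 - <<'E'
from h import *
import pickle
c=pickle.load(open("w1.pkl","rb"))
g=lambda u,v:(205+(u+.5)/3-.5,65+(v+.5)/3-.5)
C=[g(*p) for p in[(276,38),(617,188),(440,553),(135,440)]]
W=[ray(c,p,.008)[:2] for p in C];print(np.round(W,4))
# corners in jig frame: (-x,-y),(-x,+y),(+x,+y),(+x,-y)
J=np.array([[-95,-78],[-95,78],[95,78],[95,-78]])/1000
f=lambda p:(J@np.array([[np.cos(p[2]),np.sin(p[2])],[-np.sin(p[2]),np.cos(p[2])]])+p[:2]-W).ravel()
r=least_squares(f,[.6,.2,-.1]);x,y,a=r.x;print("jig",r.x,"res",r.fun.round(4))
R=np.array([[np.cos(a),-np.sin(a)],[np.sin(a),np.cos(a)]])
print("nut axis",R@[0,.0625]+[x,y],"lever axis",R@[0,-.0625]+[x,y])
w=[ray(c,g(*p),.066)[:2] for p in[(510,360),(516,463)]];d=w[1]-w[0];print("wing",np.round(w,4),(w[0]+w[1])/2,np.linalg.norm(d),"yaw",np.arctan2(*d[::-1]))
k=ray(c,g(66,192),.032)[:2];h=ray(c,g(226,268),.037)[:2];print("knob",k,"hub",h,np.linalg.norm(k-h),"dir jig",R.T@(k-h))
s=arm.state();q=s["tcp_rot"];M=Ro.from_quat([*q[1:],q[0]]).as_matrix();print(M.round(3),np.arctan2(M[1,0],M[0,0]))
E
```

```text
[[0.5049 0.1361]
 [0.5189 0.2893]
 [0.7044 0.2739]
 [0.6905 0.1199]]
jig [ 0.60468857  0.20477717 -0.0874184 ] res [-0.0016 -0.0007 -0.0021  0.0014  0.0017  0.0003  0.002  -0.0011]
nut axis [0.61014527 0.26703851] lever axis [0.59923188 0.14251582]
wing [[0.5907 0.2569]
 [0.6295 0.2739]] [0.61005899 0.26538797] 0.04234901910667409 yaw 0.41216834582566214
knob [0.58488838 0.07438846] hub [0.5945405  0.14298809] 0.06927533432738112 dir jig [-0.00362603 -0.06918037]
[[-0.954 -0.301 -0.001]
 [-0.301  0.954 -0.   ]
 [ 0.001  0.    -1.   ]] -2.8357185900148125
```

>>> drive_tool --pt "0 -0.375 0.763 0 0 0 0" --pt "0 -0.375 0.763 0 0 0 0" --pt "0 0 0 0.6 0 0 -0.88" --pt "0 0 0 0.9 0 0 0" --pt "0 0 0 0.9 0 0 0"

```text
clock: 5.15
position: [0.6107, 0.2668, 0.159]
tcp_rot: [0.0, -0.198, 0.98, -0.0]
ft_force: [1.6, 0.5, 0.2]
grip_width: 0.0427
grasp_force: 0.0
```

```bash
python3 - <<'E'
from h import *
import pickle
s=arm.state();q=s["tcp_rot"];M=Ro.from_quat([*q[1:],q[0]]).as_matrix();print(s["position"],np.arctan2(M[1,0],M[0,0])+np.pi,s["joint_positions"])
pickle.dump(cam("wrist"),open("w2.pkl","wb"))
i=arm.snapshot("wrist")[...,::-1]
cv2.imwrite("pics/w2.png",cv2.convertScaleAbs(cv2.resize(i[130:330,190:450],None,fx=3,fy=3,interpolation=cv2.INTER_CUBIC),alpha=1.3))
E
```

```text
[0.61073638 0.26680546 0.15901568] 0.3990369248459955 [ 2.34657772e-01  6.58879372e-01  1.08922036e+00 -3.94332460e-05
  1.39319021e+00 -1.73516851e+00]
```

View pics/w2.png

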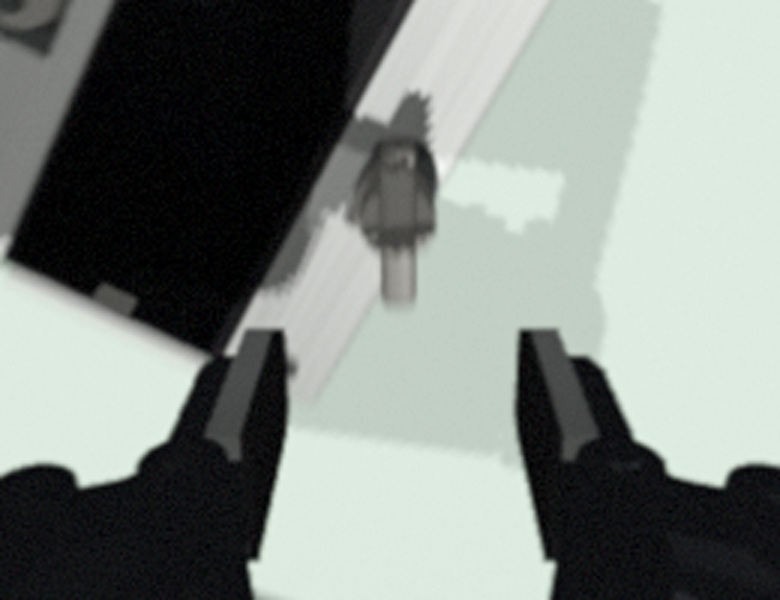

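The wing stands upright in the crop at x≈399, midway between the fingers at about 401, so it's aligned. Now I'll go down and pinch.

>>> drive_tool --pt "0 0 0 0.8 0 0 0" --pt "0 0 0 0.8 0 0 0" --pt "0 0 0 0.5 0 0 0" --pt "0 0 0 0 0 0 0" --pt "-1 0 0 0 0 0 0"

```text
clock: 5.7
position: [0.6115, 0.2666, 0.0775]
tcp_rot: [0.0, -0.199, 0.98, 0.0]
ft_force: [0.6, 0.6, 0.1]
grip_width: 0.0293
grasp_force: 0.0
```

>>> drive_tool --pt "-1 0 0 0 0 0 0" --pt "-1 0 0 0 0 0 0" --pt "-1 0 0 0 0 0 0" --pt "-1 0 0 0 0 0 0"

```text
clock: 6.1
position: [0.6118, 0.2664, 0.0784]
tcp_rot: [0.002, -0.199, 0.98, -0.0]
ft_force: [0.3, -2.7, 6.6]
grip_width: 0.0173
grasp_force: 58.8
```

```bash
python3 - <<'E'
from h import *
i=arm.snapshot("wrist")[...,::-1];j=arm.snapshot("side")[...,::-1]
a=cv2.resize(i[150:350,220:420],None,fx=2,fy=3);b=cv2.resize(j[200:320,180:320],(400,600))
cv2.imwrite("pics/w3.png",cv2.convertScaleAbs(np.hstack([a,b]),alpha=1.4))
E
```

```text
(no output)
```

View pics/w3.png

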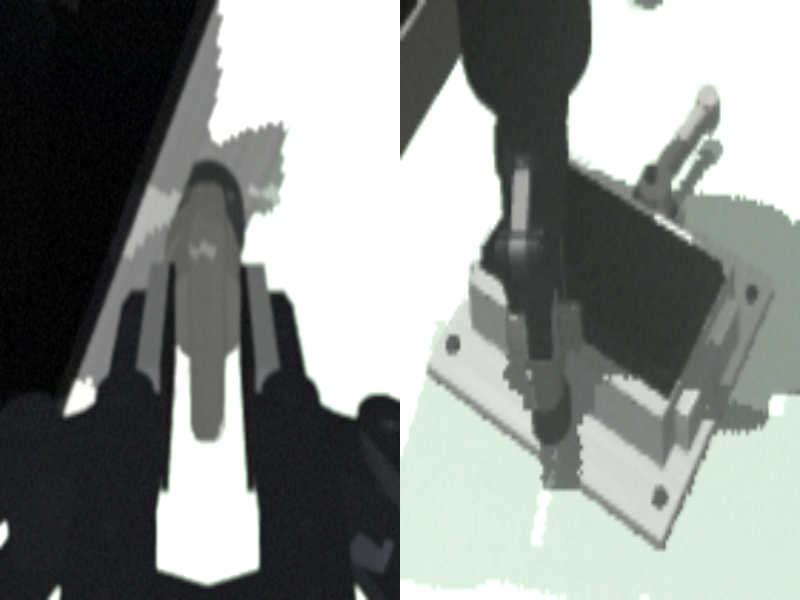

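The pads hold the nut's hub, about 17 mm wide, with the wing in line between them. I'll turn it clockwise.

>>> drive_tool --pt "-1 0 0 0 0 0 0.8" --pt "-1 0 0 0 0 0 0.8" --pt "-1 0 0 0 0 0 0.8" --pt "-1 0 0 0 0 0 0.8" --pt "-1 0 0 0 0 0 0.8"

```text
clock: 6.7
position: [0.6119, 0.2663, 0.0784]
tcp_rot: [0.002, 0.042, 0.999, 0.0]
ft_force: [0.7, -3.2, 6.5]
grip_width: 0.0176
grasp_force: 59.0
```

>>> drive_tool --pt "-1 0 0 0 0 0 0.8" --pt "-1 0 0 0 0 0 0.8" --pt "-1 0 0 0 0 0 0.8" --pt "-1 0 0 0 0 0 0.8" --pt "-1 0 0 0 0 0 0.8"

```text
clock: 7.2
position: [0.6118, 0.2662, 0.0784]
tcp_rot: [0.002, 0.278, 0.961, 0.0]
ft_force: [-1.1, -3.2, 7.7]
grip_width: 0.0178
grasp_force: 59.0
```

```bash
python3 - <<'E'
from h import *
s=arm.state();q=s["tcp_rot"];M=Ro.from_quat([*q[1:],q[0]]).as_matrix();print(s["position"],np.arctan2(M[1,0],M[0,0])+np.pi,s["ft_force"],s["wrist_torque"],s["joint_positions"][5],s["grip_width"])
E
```

```text
[0.6118469  0.26623799 0.07841616] 5.720090666090654 [-1.13032156 -3.15949171  7.7499213 ] [-0.59096409  0.03093744  0.11589997] -0.7736505547541823 0.01779931304757737
```

>>> drive_tool --pt "-1 0 0 0 0 0 0.8" --pt "-1 0 0 0 0 0 0.8" --pt "-1 0 0 0 0 0 0.8" --pt "-1 0 0 0 0 0 0.3"

```text
clock: 7.6
position: [0.6118, 0.2662, 0.0784]
tcp_rot: [0.002, 0.429, 0.903, 0.001]
ft_force: [0.8, -2.4, 7.7]
grip_width: 0.0179
grasp_force: 59.0
```

```bash
python3 - <<'E'
from h import *
s=arm.state();q=s["tcp_rot"];M=Ro.from_quat([*q[1:],q[0]]).as_matrix();print(s["position"],np.arctan2(M[1,0],M[0,0])-np.pi,s["ft_force"],s["wrist_torque"],s["joint_positions"][5],s["grip_width"])
i=arm.snapshot("wrist")[...,::-1];j=arm.snapshot("scene")[...,::-1]
a=cv2.resize(i[150:350,220:420],None,fx=2,fy=3)
cv2.imwrite("pics/w4.png",cv2.convertScaleAbs(a,alpha=1.4))
E
```

```text
[0.61177491 0.26620474 0.07838198] -0.8862749810766095 [ 0.77947495 -2.35928085  7.71095941] [-0.60898721  0.07673381  0.33427404] -0.450446719372212 0.01791729208244727
```

View pics/w4.png

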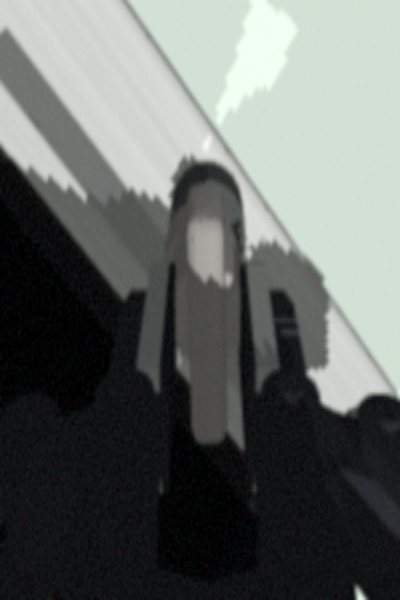

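The wing is still in line with the pads. The torque has jumped from 0.12 to 0.33 N m and the wing is at the predicted stop angle of about -0.84. I'll nudge it once more, release and lift.

>>> drive_tool --pt "-1 0 0 0 0 0 0.3" --pt "-1 0 0 0 0 0 0" --pt "0 0 0 0 0 0 0" --pt "0 0 0 0 0 0 0" --pt "0 0 0 0 0 0 0"

```text
clock: 8.2
position: [0.6108, 0.2666, 0.0763]
tcp_rot: [-0.0, 0.444, 0.896, 0.0]
ft_force: [-0.2, -0.4, 0.4]
grip_width: 0.0425
grasp_force: 0.0
```

>>> drive_tool --pt "0 0 0 -0.7 0 0 0" --pt "0 0 0 -0.9 0 0 0" --pt "-1 0 0 -0.9 0 0 0" --pt "-1 0 0 0 0 0 0"

```text
clock: 8.6
position: [0.6126, 0.2671, 0.1819]
tcp_rot: [0.004, 0.444, 0.896, 0.003]
ft_force: [0.7, 0.1, -0.6]
grip_width: 0.0142
grasp_force: 0.0
```

```bash
python3 - <<'E'
from h import *
s=arm.state();q=s["tcp_rot"];M=Ro.from_quat([*q[1:],q[0]]).as_matrix();print(M.round(3),s["position"],np.arctan2(M[1,0],M[0,0])-np.pi,s["ft_force"],s["joint_positions"],s["grip_width"])
i=arm.snapshot("wrist")[...,::-1]
cv2.imwrite("pics/w5.png",cv2.convertScaleAbs(i,alpha=1.4))
E
```

```text
[[-0.607  0.795  0.009]
 [ 0.795  0.607  0.002]
 [-0.004  0.009 -1.   ]] [0.61257704 0.26708982 0.18187764] -0.9190615712506744 [ 0.73506705  0.14776726 -0.61114002] [ 2.34338285e-01  6.39807024e-01  1.05798448e+00  2.15987849e-04
  1.43411429e+00 -4.17441547e-01] 0.014229556647845162
```

View pics/w5.png

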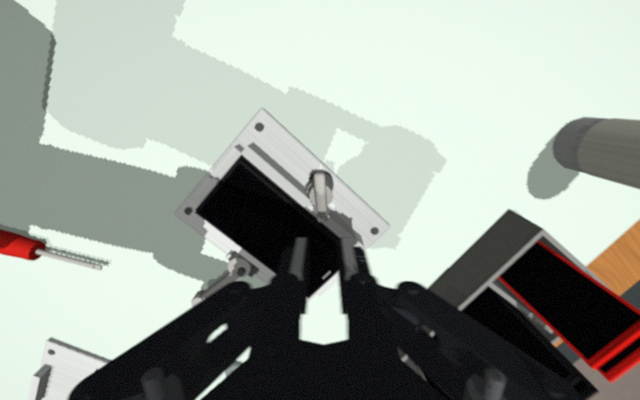

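The wing, near (318,190), is at its tight angle and the phone is undisturbed. Next I'll turn the shut gripper and take it to the +x side of the lever.

>>> drive_tool --pt "-1 0 0 0 0 0 -1" --pt "-1 0 0 0 0 0 -1" --pt "-1 0 0 0 0 0 -1" --pt "-1 0 0 0 0 0 -1" --pt "-1 0 0 0 0 0 -1"

```text
clock: 9.15
position: [0.6104, 0.2664, 0.1745]
tcp_rot: [-0.001, 0.156, 0.988, -0.0]
ft_force: [-0.6, -0.1, -1.1]
grip_width: -0.0003
grasp_force: 0.0
```

>>> drive_tool --pt "-1 0 0 0 0 0 -1" --pt "-1 0 0 0 0 0 -0.35" --pt "-1 0 0 0 0 0 0"

```text
clock: 9.45
position: [0.6105, 0.2664, 0.1747]
tcp_rot: [-0.001, 0.078, 0.997, -0.0]
ft_force: [-0.6, 0.4, -0.3]
grip_width: -0.0003
grasp_force: 0.0
```

>>> drive_tool --pt "-1 -0.2 -0.85 0 0 0 0" --pt "-1 -0.2 -0.85 0 0 0 0" --pt "-1 -0.2 -0.85 0 0 0 0" --pt "-1 -0.2 -0.85 0 0 0 0" --pt "-1 -0.2 -0.85 0 0 0 0"

```text
clock: 9.95
position: [0.6235, 0.091, 0.1754]
tcp_rot: [-0.001, 0.079, 0.997, 0.0]
ft_force: [-0.3, 0.9, 0.8]
grip_width: -0.0004
grasp_force: 0.0
```

>>> drive_tool --pt "-1 0 0 0.6 0 0 0" --pt "-1 0 0 0.6 0 0 0" --pt "-1 0 0 0 0 0 0"

```text
clock: 10.25
position: [0.6221, 0.0921, 0.1245]
tcp_rot: [-0.004, 0.079, 0.997, -0.0]
ft_force: [0.5, 0.9, -0.9]
grip_width: -0.0001
grasp_force: 0.0
```

```bash
python3 - <<'E'
from h import *
s=arm.state();q=s["tcp_rot"];M=Ro.from_quat([*q[1:],q[0]]).as_matrix();print(M.round(3),s["position"],np.arctan2(M[1,0],M[0,0]),s["ft_force"],s["joint_positions"],s["grip_width"])
i=arm.snapshot("wrist")[...,::-1]
cv2.imwrite("pics/w6.png",cv2.convertScaleAbs(i,alpha=1.4))
c=cam("wrist");print("lever axis, knob-pred", proj(c,[[.597,.1425,.037],[.5865,.0745,.032]]))
E
```

```text
[[-0.987  0.158 -0.008]
 [ 0.158  0.987  0.   ]
 [ 0.008 -0.001 -1.   ]] [0.62208786 0.09207128 0.12454761] 2.9825292120408107 [ 0.47895098  0.85951371 -0.92674406] [-4.10502845e-02  6.32742039e-01  1.25161507e+00  1.05660507e-04
  1.26479909e+00 -1.45281835e+00] -0.00010565814730534102
lever axis, knob-pred [[384.27005807 167.78928115]
 [293.32782763 166.8800028 ]]
```

View pics/w6.png

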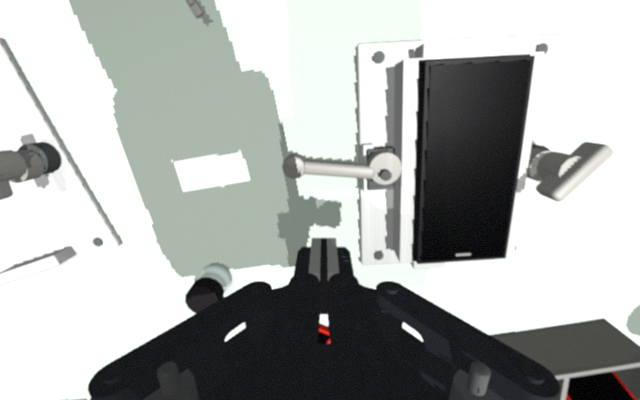

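The predicted hub (384,168) and knob (293,167) match the picture, where they're at about (384,167) and (293,167). I'll go down and begin the push.

>>> drive_tool --pt "-1 0 0 0.7 0 0 0" --pt "-1 0 0 0.7 0 0 0" --pt "-1 0 0 0.5 0 0 0" --pt "-1 0 0 0 0 0 0"

```text
clock: 10.7
position: [0.6231, 0.0927, 0.0509]
tcp_rot: [-0.002, 0.079, 0.997, -0.0]
ft_force: [0.0, 0.2, 0.4]
grip_width: 0.0001
grasp_force: 0.0
```

>>> drive_tool --pt "-1 0.15 0 0 0 0 0" --pt "-1 0.15 0 0 0 0 0" --pt "-1 0.12 0 0 0 0 0"

```text
clock: 11.0
position: [0.6071, 0.0952, 0.0538]
tcp_rot: [0.001, 0.078, 0.997, 0.0]
ft_force: [0.2, -0.0, 0.6]
grip_width: 0.0
grasp_force: 0.0
```

>>> drive_tool --pt "-1 0.11 -0.033 0 0 0 0.8" --pt "-1 0.11 -0.033 0 0 0 0.8" --pt "-1 0.11 -0.033 0 0 0 0.8" --pt "-1 0.11 -0.033 0 0 0 0.8"

```text
clock: 11.4
position: [0.5896, 0.0949, 0.0536]
tcp_rot: [0.002, 0.269, 0.963, 0.0]
ft_force: [3.2, -1.7, -0.6]
grip_width: -0.0001
grasp_force: 1.8
```

>>> drive_tool --pt "-1 0.11 -0.033 0.08 0 0 0.8" --pt "-1 0.11 -0.033 0.05 0 0 0.8" --pt "-1 0.11 -0.033 0 0 0 0.8" --pt "-1 0.11 -0.033 0 0 0 0.8" --pt "-1 0.11 -0.033 0 0 0 0.8"

```text
clock: 11.9
position: [0.5695, 0.1035, 0.0487]
tcp_rot: [0.003, 0.49, 0.872, -0.0]
ft_force: [2.7, -9.6, 1.6]
grip_width: -0.0004
grasp_force: 4.6
```

>>> drive_tool --pt "-1 0.11 -0.033 0 0 0 0.8" --pt "-1 0.11 -0.033 0 0 0 0.8" --pt "-1 0.11 -0.033 0 0 0 0.8"

```text
clock: 12.2
position: [0.5598, 0.1134, 0.0487]
tcp_rot: [0.002, 0.61, 0.792, -0.0]
ft_force: [0.8, -12.8, 2.3]
grip_width: 0.0001
grasp_force: 5.5
```

```bash
python3 - <<'E'
from h import *
s=arm.state();q=s["tcp_rot"];M=Ro.from_quat([*q[1:],q[0]]).as_matrix();a=np.arctan2(M[1,0],M[0,0]);print(s["position"],a,s["ft_force"]@M)
A=np.array([.597,.1425]);d=s["position"][:2]-A;print("r along",-d@M[:2,1],"off",d@M[:2,0], "lever ang if flat",2.982-a+.07)
E
```

```text
[0.55984958 0.11341269 0.04865021] 1.8285135669299029 [-12.55469576  -2.4283151   -2.2472215 ]
r along 0.04333712593881534 off -0.018657881731039733 lever ang if flat 1.2234864330700974
```

>>> drive_tool --pt "-1 0.11 -0.033 0 0 0 0.8" --pt "-1 0.11 -0.033 0 0 0 0.8"

```text
clock: 12.4
position: [0.5553, 0.1215, 0.0486]
tcp_rot: [0.002, 0.684, 0.73, 0.0]
ft_force: [2.4, -10.0, 2.7]
grip_width: -0.0001
grasp_force: 5.0
```

```bash
cat > m.py <<'E'
from h import *
s=arm.state();q=s["tcp_rot"];M=Ro.from_quat([*q[1:],q[0]]).as_matrix();a=np.arctan2(M[1,0],M[0,0]);print(s["position"],a,s["ft_force"]@M,s["wrist_torque"]@M)
A=np.array([.597,.1425]);d=s["position"][:2]-A;print("r along",-d@M[:2,1],"off",d@M[:2,0], "lever ang if flat",2.982-a+.07)
E
python3 m.py
```

```text
[0.5553118  0.12145395 0.04861786] 1.6364352928850725 [-10.10244103   1.75922137  -2.64528098] [-0.14061544 -1.6184513   0.01137718]
r along 0.04297885705953233 off -0.01826623568781349 lever ang if flat 1.4155647071149278
```

>>> drive_tool --pt "-1 0.11 -0.033 0 0 0 0.8" --pt "-1 0.08 -0.02 0 0 0 0.5" --pt "-1 0 0 0 0 0 0"

```text
clock: 12.7
position: [0.5533, 0.1264, 0.0487]
tcp_rot: [0.004, 0.737, 0.676, -0.002]
ft_force: [1.0, -26.6, 3.9]
grip_width: 0.0
grasp_force: 13.2
```

```bash
python3 m.py
```

```text
[0.55327948 0.12643463 0.04872109] 1.4837523970334912 [-26.48048175   3.3074812   -3.66494796] [-0.38888899 -4.28723405 -0.07742719]
r along 0.04215864332303081 off -0.019804776840422533 lever ang if flat 1.5682476029665091
```

>>> drive_tool --pt "-1 0.05 0 0 0 0 0" --pt "-1 0.03 0 0 0 0 0" --pt "-1 0 0 0 0 0 0"

```text
clock: 13.0
position: [0.5533, 0.127, 0.0487]
tcp_rot: [0.005, 0.737, 0.676, -0.004]
ft_force: [-2.4, -41.6, 6.7]
grip_width: 0.0001
grasp_force: 20.9
```

```bash
python3 m.py
```

```text
[0.55333716 0.12704758 0.0486576 ] 1.4853404707979379 [-41.70773524   1.17824803  -6.16565664] [-0.25229909 -6.8043043  -0.06021253]
r along 0.0421850373290942 off -0.01912140210904957 lever ang if flat 1.5666595292020624
```

The force rises with no further motion, and the lever is at the predicted shut direction, so it's at its stop. Next I'll back off, lift and check.

>>> drive_tool --pt "-1 -0.3 0 0 0 0 0" --pt "-1 -0.8 0 0 0 0 0" --pt "-1 -0.5 0 -0.9 0 0 0" --pt "-1 0 0 -1 0 0 0" --pt "-1 0 0 -1 0 0 0"

```text
clock: 13.5
position: [0.5466, 0.0694, 0.1653]
tcp_rot: [0.0, 0.737, 0.675, 0.0]
ft_force: [0.7, -0.1, 0.6]
grip_width: 0.0003
grasp_force: 0.0
```

>>> drive_tool --pt "-1 0 0 -1 0 0 0" --pt "-1 0 0 -1 0 0 0" --pt "-1 0 0 0 0 0 0"

```text
clock: 13.8
position: [0.5483, 0.07, 0.2494]
tcp_rot: [0.004, 0.737, 0.676, 0.004]
ft_force: [-0.1, -0.2, -0.1]
grip_width: 0.0001
grasp_force: 0.0
```

```bash
python3 - <<'E'
from h import *
c=cam("wrist");i=arm.snapshot("wrist")[...,::-1].copy()
i=cv2.convertScaleAbs(i,alpha=1.2)
x,y,a=.603,.2048,-.0874;R=np.array([[np.cos(a),-np.sin(a)],[np.sin(a),np.cos(a)]])
L=lambda X,Y,z:[*(R@[X,Y]+[x,y]),z]
P=proj(c,[L(0,-.0625,.037),L(-.068*np.sin(1.5),-.0625-.068*np.cos(1.5),.032),L(-.023*np.cos(.75),.0625+.023*np.sin(.75),.066),L(.023*np.cos(.75),.0625-.023*np.sin(.75),.066)]);print(P)
for p in P:cv2.circle(i,tuple(int(v) for v in p.round()),2,(0,0,255),-1)
cv2.imwrite("pics/w7.png",i);print(arm.state()["position"],arm.state()["clock"])
E
```

```text
[[358.8898355  106.36270636]
 [298.64078852 110.6728279 ]
 [349.79678562 -58.53993391]
 [385.68029533 -17.41563556]]
[0.54739804 0.07005319 0.24629747] 13.85
```

View pics/w7.png

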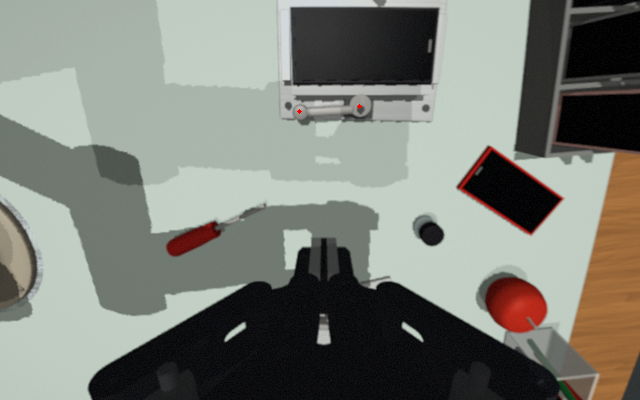

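The knob at (299,111) lies on the predicted shut position, with the hub at (360,106), and the robot touches nothing. Handing in.

```bash
python3 -c "
from station import arm
print(arm.hand_in())"
```

```text
the job is handed in; nothing more can be done
None
```

I turned the wing nut clockwise to its stop while the lever was still open, then swung the lever fully shut. I handed the job in at about 14 s with the gripper clear of everything; the hand-in returned no verdict.

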